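Pop and open the lens case

TASK

Open the lens case with the yellow lid: press down its red release tab and let go, so that the lid springs up, then push the lid back as far as it goes, against its stop. Do not shove, tip or lift the case, keep the white-lidded case shut, and leave everything else on the bench where it is.

Things in the scene. Friction and masses are not known exactly. Their poses are not given: they have to be found in the camera images.
- case_yellow: The lens case with the yellow lid: a black box 120 (x) x 130 (y) mm on a steel base plate 180 x 140 x 6 mm, standing loose on the bench by its own weight (about 1.4 kg), 57 mm tall when shut. Origin on its underside, z up. Its own -x side is the front with the red release tab, +x the back with the hinge, y along the hinge. Box walls span x = -55 to +65 mm, the base plate x = -108 to +72 mm.
- press_yellow (a point): Place to press on the yellow-lidded case: centre of the flat top of its red release tab, on the tab. The pad is 34 mm (x) x 40 mm (y), its top 36 mm above the bench, level, projecting from the front of the case; this point is at x = -91 mm, y = 0 in the case's frame, 19 mm in front of the tab's upright hook that holds the lid's front edge. Free space of 24 mm lies beneath the pad.
- tab_yellow (a joint): Release tab of the yellow-lidded case: 0 at rest, grows as the pad is pressed down, 0.25 rad at its lower stop (pad centre about 7 mm down). The lid is let go at about 0.10 rad (3 mm). Sprung: about 1 N to start moving, about 2 N to let the lid go, 3 to 5 N fully down; it comes back by itself.
- lid_yellow (a joint): Yellow lid: 0 shut and latched, grows as it opens about the hinge at the back, 1.92 rad (110 degrees, leaning back past upright) at its stop. Once unlatched a spring lifts it within about two seconds to about 1.05 rad (60 degrees) and no further. Beyond that a stiff hinge keeps it where it is left, so it must be pushed on to its stop (a few newtons at the free edge).
- edge_yellow (a point): Middle of the front (free) edge of the yellow lid, half-way through its thickness, moving with the lid. The lid is a flat panel 125 mm from hinge to free edge, 128 mm wide along the hinge and 6 mm thick. With the lid lifted to 1.05 rad this edge is about 160 mm above the bench and the lid's underside faces the front of the case.
- hinge_yellow (a point): Middle of the hinge axis of the yellow lid, fixed to the case at x = +63 mm, 50.5 mm above the bench; the axis runs along the case's y.
- case_white: A second case of the same make, size and working, also with a red tab, but with a white lid; to be left shut. Origin on its underside, axes as on the yellow-lidded case.
- lid_white (a joint): White lid: 0 shut and latched, grows as it opens.
- barrel_a: Bystander: black lens barrel standing upright, 32 mm across, 45 mm tall. Origin at the centre of its underside.
- barrel_b: Bystander: black lens barrel standing upright, 32 mm across, 36 mm tall. Origin at the centre of its underside.
- loupe: Bystander: small aluminium loupe standing upright, 42 mm across, 34 mm tall. Origin at the centre of its underside.
- dropper: Bystander: white dropper bottle with a blue cap, 44 mm across, 95 mm tall. Origin at the centre of its underside.
- swab_jar: Bystander: amber jar with a steel cap, 60 mm across, 70 mm tall. Origin at the centre of its underside.
- driver: Bystander: screwdriver with a blue handle lying down, 150 mm long. Origin on the long axis.
- tray: Bystander: open black parts tray, 120 x 160 mm, 30 mm tall. Origin at the centre of its underside.

How it is judged (in metres and radians):
On the way, in this order (a step that is already met when the one before it is completed fails the run):
1. the red tab of the yellow-lidded case is pressed down (value of joint tab_yellow above 0.11 rad).
2. the tab is let go and the yellow lid has sprung up half open (value of joint tab_yellow below 0.06 rad and value of joint lid_yellow above 0.85 rad), for 0.2 s.
3. the yellow lid is pushed back to its stop (value of joint lid_yellow above 1.8 rad), for 0.2 s.
At the end, for the whole second after the job is handed in: The yellow lid rests within 0.12 rad (7 degrees) of its 1.92 rad stop with the tab back up; its case is flat and within 30 mm of where it began; the white lid is shut, and the white-lidded case and all other loose things are within 20 mm of where they began (value of joint lid_yellow above 1.8 rad and velocity of joint lid_yellow between -0.1 and 0.1 rad/s and value of joint tab_yellow below 0.06 rad and value of joint lid_white below 0.05 rad and distance of case_yellow from where it was at the start of the episode below 0.03 m and angle between case_yellow's own z axis and vertical below 0.05 rad and linear speed of case_yellow below 0.02 m/s and distance of each of case_white, barrel_a, barrel_b, loupe, dropper, swab_jar, driver, tray from where it was at the start of the episode below 0.02 m); the robot touches nothing.
It fails at once if the yellow-lidded case is shoved more than 30 mm (distance of case_yellow from where it was at the start of the episode above 0.03 m).
It fails at once if the yellow-lidded case is lifted or tipped (height (world z) of case_yellow above 0.012 m or angle between case_yellow's own z axis and vertical above 0.15 rad).
It fails at once if the white-lidded case is opened or shifted by more than 20 mm (value of joint lid_white above 0.08 rad or distance of case_white from where it was at the start of the episode above 0.02 m).
It fails at once if a bystander is lifted, knocked over or shifted by more than 20 mm (distance of any of barrel_a, barrel_b, loupe, dropper, swab_jar, driver, tray from where it was at the start of the episode above 0.02 m or angle between any of barrel_a, barrel_b, loupe, dropper, swab_jar, tray's own z axis and vertical above 0.5 rad).
It also fails if it takes over 48 s, if anything falls off the work surface, if the arm or the gripper's body presses on something with over 40 N, if the wrist force passes 120 N, or if a joint passes its speed limit or range.

ROBOT

A 6-joint arm with a two-finger parallel gripper is mounted at the origin on the work surface. World frame = base frame: x ahead of the robot, y to its left, z up, the work surface at z = 0. Lengths are in mm, angles in degrees, forces in N, time in s.
With the tool pointing down it reaches from about 350 to 850 mm from the base axis. Payload 8.1 kg.
Tool frame: the origin (TCP) lies at the very end of the fingers, on their centre line; the grasp point (between the pads) lies 19 mm behind it; z points along the fingers, y is the line along which they close (so a half turn about z gives the same grasp; the last joint's range is limited). The gripper opens to 85 mm and grips with 20 to 120 N. Pads are 22 mm wide; open, the fingers measure 114 mm over their backs; the gripper's body (76 mm by 85 mm) begins 54 mm behind the grasp point. The pads swing forward as they close: fully open they stand 13 mm farther back than shut.
Start: joints at [-76.627, 7.471, 85.268, -0, 87.261, -4.893], TCP at [188.076, -569.765, 231.292] pointing down, gripper open.
Joint ranges: [-169.43, 169.43], [-51.17, 129.36], [1.28, 143.12], [-76.62, 256.62], [0, 156.53], [-152.29, 152.29]. Speed limits (degrees/s): [136.94, 136.94, 159.86, 180, 180, 180].

INTERFACE

Orientations are given as [roll, pitch, yaw] about the fixed x, y, z axes, in that order (R = Rz(yaw) Ry(pitch) Rx(roll)).
In Python, from bench import sense, eyes, job, models gives the robot as it stands. The module is installed in compiled form; this text tells all that it offers.
- The arm moves only by the tool apply_moves, never from a script. Its argument "rows" is a list of rows, each a list of 6 numbers: the shift along the tool's x, y, z in mm, then the turn, a rotation vector about the tool's x, y, z in rad. In form: [[dx, dy, dz, rx, ry, rz], ...]. A call has exactly 5 rows; each row shifts and turns the commanded pose from where the row before left it, along the tool's axes as they then stand; what a row does not reach is not made up. A row lasts 1/8 s, in which the tool goes at most 62.5 mm and 10.7 degrees, less where a joint would pass 70% of its speed; a pose out of reach is approached as far as the arm can. A call is refused whole if a number of a shift passes 62.5 or a number of a turn 0.188, either way. A call with a gripper value outside its range is refused whole. "fingers" is the finger opening in mm, from 0 to 85.4, set as the call begins (left out, the last holds). The fingers move at their own pace and stop on an object; "grip_force" is the grip in N (left out, the last holds). Time passes only in rows, so rows that do not move let the fingers close, or fill a call up. It gives the time, the measured TCP pose, the force, the opening and the grip force at its end, in the units of the state.
- sense(): the state, without advancing time (a new reading comes with each control period).
- eyes.snapshot(name): name is "side" or "top"; returns (picture, depth): 400x640x3 uint8, red, green, blue; 400x640 float32, mm along the optical axis (not along the pixel's ray), 0 where there is no reading.
- eyes.get_calibration(name): a dict with "intrinsics" (3x3 intrinsics, pixels), "R" (3x3) and "t" (3): a world point X has camera coordinates R X + t. Camera axes: x right, y down, z forward; pixel columns grow to the right and rows downward; lengths in mm; the calibration is good to about 2 mm. A picture is of the moment at which its call begins. get_calibration takes no time and is no camera call.
- job.hand_in(): hands the job in; it is judged then, once.
Trained networks look in the newest picture that a camera, given by its name, has taken for a name from the list of things; names that differ only in an ending like _2 or _b are one class to them, and where a whole thing is asked for, a point or a joint stands for the part that bears it (a point fixed in the world has none). Each returns a list of dicts, best first, with "confidence" (0 to 1); they miss things now and then, are a little off and sometimes report something else, mostly with a low value. They report only what shows in the picture. A call takes as long as a camera call.
- models.boxes_of(name, camera): "xyz" ([x, y, z] in mm, in world coordinates, good to about 4 mm: the middle of the surface that is visible of it).
- models.cut_out(name, camera): "pixels" (400x640 bool, what is visible of it).
- models.place_of(name, camera): "xyz" ([x, y, z] in mm, in world coordinates, good to about 4 mm: a listed point, or the origin of a listed thing).
The state is a dict: "time": time; "joint_pos": joint angles; "qd": joint speeds; "joint_efforts": joint torques, N m; "tool_pos": TCP position; "tcp_rot": TCP orientation; "ft_force": force on the tool from outside, world axes, zero at the start; "wrist_torque": the same for the moment, N m; "finger_gap": finger opening in mm; "grip_force": force on a finger pad.
Only numpy, scipy, OpenCV 4.12 (cv2) and the standard library are available. Lean on these libraries where they do the work, as an engineer would, in place of code of your own. Each camera call takes 0.05 s, during which the arm holds its last target. There are 200 camera calls.

## Working session

There is one attempt and no reset: what is moved stays moved. The work goes in short steps, Python scripts to look and compute and a tool call to move; the robot and the scene stay as the last step left them, time stands still between calls to the robot, and variables do not carry over. Pictures are saved under pics/ and viewed, at most 10 in all, crops included, and the job is handed in when it is done.

Besides the shell and the picture viewer there is one more tool, called after ">>>" in YAML: its name, and indented under it one key for each argument. apply_moves: Moves the arm, as the interface text tells. Its arguments: {"type":"object","properties":{"rows":{"type":"array"},"fingers":{"type":"number"},"grip_force":{"type":"number"}},"required":["rows"]}

```bash
mkdir -p pics; python3 - <<'E'
from bench import sense, eyes, job, models
import cv2
for c in ("top","side"):
    p,d=eyes.snapshot(c); cv2.imwrite(f"pics/{c}0.png",p[:,:,::-1])
    for n in ("case_yellow","press_yellow","edge_yellow","hinge_yellow","case_white","dropper","swab_jar"):
        f=models.place_of if 1 else 0
        print(c,n,[(([round(float(v)) for v in r["xyz"]]),round(r["confidence"],2)) for r in f(n,c)[:3]])
s=sense();print(s["time"],s["tool_pos"],s["tcp_rot"])
E
```

```text
top case_yellow [([525, 199, -1], 0.89)]
top press_yellow [([438, 229, 36], 0.66)]
top edge_yellow [([464, 212, 52], 0.83)]
top hinge_yellow [([582, 181, 50], 0.79), ([524, 198, -4], 0.46)]
top case_white [([564, -162, 3], 0.69)]
top dropper [([441, 231, 33], 0.65), ([525, 437, 0], 0.49), ([400, -421, -2], 0.39)]
top swab_jar [([560, -389, 0], 0.88)]
side case_yellow [([524, 199, 0], 0.68), ([526, 433, 3], 0.5)]
side press_yellow [([437, 227, 36], 0.66), ([360, 448, 3], 0.63)]
side edge_yellow [([464, 220, 52], 0.73)]
side hinge_yellow [([588, 187, 52], 0.6)]
side case_white [([569, -160, 0], 0.72)]
side dropper [([526, 434, 2], 0.62)]
side swab_jar [([558, -388, -4], 0.6)]
0.8 [ 188.08818767 -569.78309554  231.34778828] [1.79995397e+02 5.39871658e-04 1.82665321e+01]
```

View pics/top0.png

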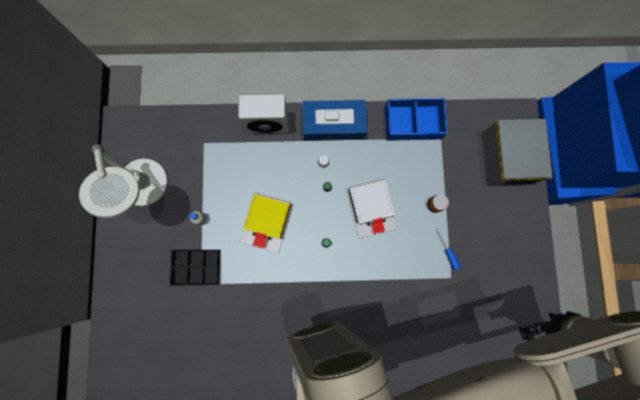

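View pics/side0.png

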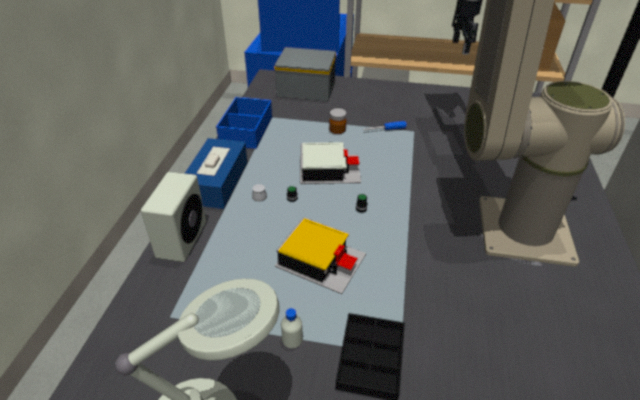

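The top view shows the yellow case at (266,217) with its red tab at (261,240). The white case is at (373,208), well away from it. The network detections agree: case at (525,199), yaw about -17°. I'll turn the tool to the case, close the fingers and travel high.

>>> apply_moves:
  rows:
    - [0, 0, 0, 0, 0, 0.1232]
    - [0, 0, 0, 0, 0, 0.1232]
    - [0, 0, 0, 0, 0, 0.1232]
    - [0, 0, 0, 0, 0, 0.1232]
    - [0, 0, 0, 0, 0, 0.1232]
  fingers: 0
  grip_force: 20

```text
time: 1.42
tool_pos: [188.1, -569.8, 231.3]
tcp_rot: [180.0, 0.0, -17.3]
ft_force: [-0.0, -0.3, 0.8]
finger_gap: -0.1
grip_force: 0.0
```

>>> apply_moves:
  rows:
    - [9.4, -52, 0, 0, 0, 0]
    - [9.4, -52, 0, 0, 0, 0]
    - [9.4, -52, 0, 0, 0, 0]
    - [9.4, -52, 0, 0, 0, 0]
    - [9.4, -52, 0, 0, 0, 0]

```text
time: 2.05
tool_pos: [309.7, -333.5, 231.5]
tcp_rot: [180.0, -0.0, -17.0]
ft_force: [1.6, 0.1, 0.6]
finger_gap: 0.2
grip_force: 0.0
```

>>> apply_moves:
  rows:
    - [9.4, -52, 0, 0, 0, 0]
    - [9.4, -52, 0, 0, 0, 0]
    - [9.4, -52, 0, 0, 0, 0]
    - [9.4, -52, 0, 0, 0, 0]
    - [9.4, -52, 0, 0, 0, 0]

```text
time: 2.68
tool_pos: [430.9, -98.5, 231.7]
tcp_rot: [180.0, -0.1, -17.0]
ft_force: [0.9, -1.1, -0.5]
finger_gap: -0.2
grip_force: 0.0
```

>>> apply_moves:
  rows:
    - [-9.25, -31.3, 0, 0, 0, 0]
    - [-9.25, -31.3, 0, 0, 0, 0]
    - [-9.25, -31.3, 0, 0, 0, 0]
    - [-9.25, -31.3, 0, 0, 0, 0]
    - [-9.25, -31.3, 0, 0, 0, 0]

```text
time: 3.3
tool_pos: [431.8, 64.2, 231.5]
tcp_rot: [-180.0, -0.0, -17.0]
ft_force: [0.1, -0.1, -0.3]
finger_gap: 0.4
grip_force: 0.0
```

>>> apply_moves:
  rows:
    - [-9.25, -31.3, 20, 0, 0, 0]
    - [-9.25, -31.3, 30, 0, 0, 0]
    - [-9.25, -31.3, 40, 0, 0, 0]
    - [-9.25, -31.3, 40, 0, 0, 0]
    - [-9.25, -31.3, 40, 0, 0, 0]

```text
time: 3.92
tool_pos: [433.6, 227.5, 60.4]
tcp_rot: [-180.0, -0.1, -17.0]
ft_force: [-0.7, 0.0, 1.4]
finger_gap: 0.0
grip_force: 0.0
```

```bash
python3 - <<'E'
from bench import sense, eyes, models
import cv2
p,d=eyes.snapshot("side"); cv2.imwrite("pics/side1.png",cv2.resize(p[180:330,240:420,::-1],None,fx=4,fy=4,interpolation=cv2.INTER_CUBIC))
for n in ("press_yellow","edge_yellow"):print(n,[(r["xyz"],r["confidence"]) for r in models.place_of(n,"side")[:2]])
s=sense();print(s["time"],s["tool_pos"],s["tcp_rot"],s["joint_pos"],s["ft_force"])
E
```

```text
press_yellow [([437.8, 223.8, 36.9], 0.71)]
edge_yellow [([464.8, 221.5, 49.1], 0.85)]
4.075 [431.03439296 226.46773697  58.69186881] [179.80024156   0.24979426 -16.88926736] [ 2.16819852e+01 -6.48525316e-01  1.12563013e+02 -4.68231736e-04
  6.84053558e+01  1.28570991e+02] [ 0.18503942 -0.14849871  0.90446333]
```

View pics/side1.png

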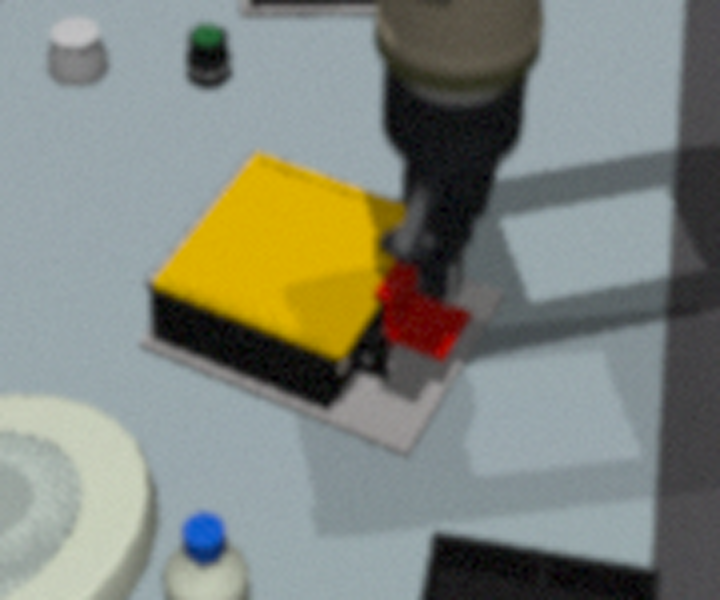

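The crop shows the closed fingertips (about 440,290) just above the red pad (430,318), consistent with the tip's height. I'll lower and press gently.

>>> apply_moves:
  rows:
    - [0, 0, 8, 0, 0, 0]
    - [0, 0, 8, 0, 0, 0]
    - [0, 0, 4, 0, 0, 0]
    - [0, 0, 2, 0, 0, 0]
    - [0, 0, 0, 0, 0, 0]

```text
time: 4.7
tool_pos: [433.6, 226.1, 39.4]
tcp_rot: [-180.0, -0.0, -17.0]
ft_force: [-0.6, -0.5, 0.2]
finger_gap: -0.1
grip_force: 0.0
```

>>> apply_moves:
  rows:
    - [0, 0, 1.5, 0, 0, 0]
    - [0, 0, 1.5, 0, 0, 0]
    - [0, 0, 1, 0, 0, 0]
    - [0, 0, 1, 0, 0, 0]
    - [0, 0, 0, 0, 0, 0]

```text
time: 5.32
tool_pos: [433.2, 226.5, 34.3]
tcp_rot: [-180.0, 0.0, -17.0]
ft_force: [-3.2, 1.1, 3.4]
finger_gap: -0.1
grip_force: 1.9
```

```bash
cat > look.py <<'E'
import sys,cv2,numpy as np
from bench import sense, eyes, models
p,d=eyes.snapshot("side"); cv2.imwrite(sys.argv[1],cv2.resize(p[130:330,220:420,::-1],None,fx=3,fy=3,interpolation=cv2.INTER_CUBIC))
for n in ("press_yellow","edge_yellow","case_yellow","hinge_yellow"):print(n,[(np.round(r["xyz"],1),round(r["confidence"],2)) for r in models.place_of(n,"side")[:2]])
s=sense();print(s["time"],s["tool_pos"],s["tcp_rot"],s["ft_force"])
E
python3 look.py pics/side2.png
```

```text
press_yellow [(array([442.1, 226.6,  34.1]), 0.66), (array([ 567.7, -159. ,   -3. ]), 0.51)]
edge_yellow [(array([466.8, 216.1,  49.3]), 0.66)]
case_yellow [(array([521.8, 198.9,  -1.7]), 0.83)]
hinge_yellow [(array([587.5, 185.4,  50.2]), 0.59)]
5.575 [433.54140823 226.29793599  34.31413366] [-1.79992888e+02 -8.92949240e-03 -1.70288381e+01] [-2.90583131  0.60401061  2.65188231]
```

View pics/side2.png

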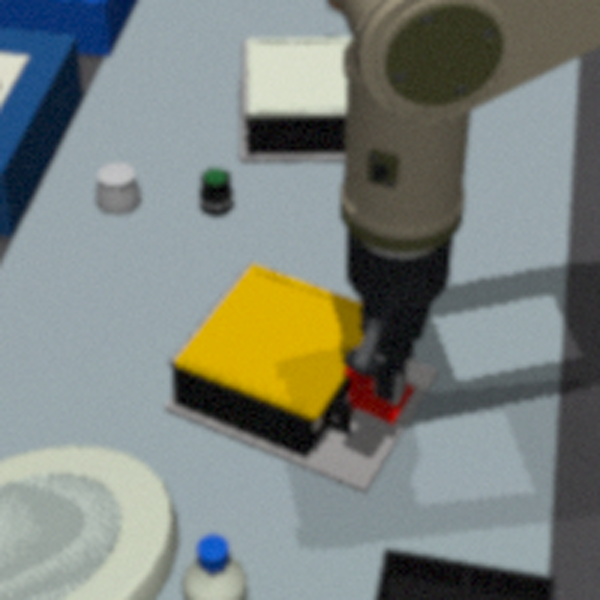

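The lid is still shut, with the fingers on the pad at about (390,385) and only slightly pressed. I'll press further.

>>> apply_moves:
  rows:
    - [0, 0, 1, 0, 0, 0]
    - [0, 0, 1, 0, 0, 0]
    - [0, 0, 1, 0, 0, 0]
    - [0, 0, 0, 0, 0, 0]
    - [0, 0, 0, 0, 0, 0]

```text
time: 6.2
tool_pos: [432.5, 226.6, 31.2]
tcp_rot: [180.0, 0.1, -17.0]
ft_force: [-6.6, 2.6, 5.9]
finger_gap: -0.0
grip_force: 3.9
```

```bash
python3 look.py pics/side3.png
```

```text
press_yellow [(array([436.4, 224.1,  28.9]), 0.67)]
edge_yellow [(array([483.2, 214.1, 118. ]), 0.72)]
case_yellow [(array([521.4, 198.2,  -3.2]), 0.69)]
hinge_yellow [(array([585. , 181.5,  50.9]), 0.98)]
6.45 [432.5272487  226.58741392  31.15230479] [ 1.79988293e+02  1.05889013e-01 -1.70233276e+01] [-6.66113927  2.29884828  5.93620029]
```

Lid released (edge already at z≈118). I'll back off up and forwards of the case.

>>> apply_moves:
  rows:
    - [-1, 0, -4, 0, 0, 0]
    - [-5, 0, -6, 0, 0, 0]
    - [-12, 0, -10, 0, 0, 0]
    - [-16, 0, -14, 0, 0, 0]
    - [-16, 0, -20, 0, 0, 0]

```text
time: 7.08
tool_pos: [384.8, 240.7, 85.5]
tcp_rot: [180.0, 0.0, -17.0]
ft_force: [0.5, 1.2, -0.2]
finger_gap: -0.4
grip_force: 0.0
```

>>> apply_moves:
  rows:
    - [0, 0, -20, 0, 0, 0]
    - [0, 0, -20, 0, 0, 0]
    - [0, 0, -16, 0, 0, 0]
    - [0, 0, 0, 0, 0, 0]
    - [0, 0, 0, 0, 0, 0]

```text
time: 7.7
tool_pos: [385.3, 240.7, 140.6]
tcp_rot: [180.0, 0.0, -17.0]
ft_force: [0.4, -0.6, -0.7]
finger_gap: -0.2
grip_force: 0.0
```

>>> apply_moves:
  rows:
    - [0, 0, 0, 0, 0, 0]
    - [0, 0, 0, 0, 0, 0]
    - [0, 0, 0, 0, 0, 0]
    - [0, 0, 0, 0, 0, 0]
    - [0, 0, 0, 0, 0, 0]

```text
time: 8.32
tool_pos: [385.7, 240.9, 141.3]
tcp_rot: [-180.0, 0.0, -17.0]
ft_force: [-0.6, -0.8, -0.2]
finger_gap: 0.3
grip_force: 0.0
```

```bash
python3 look.py pics/side4.png
```

```text
press_yellow [(array([437.1, 228.3,  36.1]), 0.8)]
edge_yellow [(array([522.8, 199. , 158.3]), 0.77), (array([7.197e+02, 3.600e+00, 1.000e-01]), 0.2)]
case_yellow [(array([ 566.9, -163.4,   -1.5]), 0.6)]
hinge_yellow [(array([584. , 180.5,  53.5]), 0.64)]
8.575 [385.67661587 240.94720863 141.34337347] [-1.79994523e+02 -3.34808548e-03 -1.70277025e+01] [-0.21886794 -0.23740779 -1.82330941]
```

View pics/side4.png

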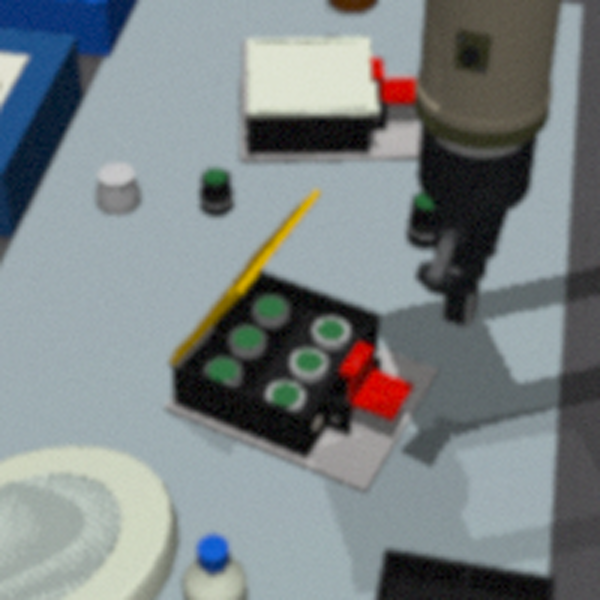

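Lid at about 60° (edge (315,192) in the crop, measured (523,199,158)) and the tab is back up. I'll approach the underside and push with the fingertips near the free edge.

>>> apply_moves:
  rows:
    - [25, 0, 0, 0, 0, 0]
    - [25, 0, 0, 0, 0, 0]
    - [25, 0, 0, 0, 0, 0]
    - [25, 0, 0, 0, 0, 0]
    - [22, 0, 0, 0, 0, 0]

```text
time: 9.2
tool_pos: [503.1, 204.9, 141.2]
tcp_rot: [-180.0, 0.0, -17.0]
ft_force: [0.5, -0.6, -0.1]
finger_gap: 0.0
grip_force: 0.0
```

>>> apply_moves:
  rows:
    - [4, 0, 0, 0, 0, 0]
    - [4, 0, 0, 0, 0, 0]
    - [5, 0, 0, 0, 0, 0]
    - [5, 0, 0, 0, 0, 0]
    - [5, 0, 0, 0, 0, 0]

```text
time: 9.82
tool_pos: [524.4, 198.5, 141.4]
tcp_rot: [-180.0, -0.0, -17.0]
ft_force: [-0.6, 0.2, 0.3]
finger_gap: 0.0
grip_force: 0.5
```

>>> apply_moves:
  rows:
    - [5, 0, 0, 0, 0, 0]
    - [5, 0, 0, 0, 0, 0]
    - [5, 0, 0, 0, 0, 0]
    - [5, 0, 0, 0, 0, 0]
    - [5, 0, 0, 0, 0, 0]

```text
time: 10.45
tool_pos: [548.5, 191.0, 141.3]
tcp_rot: [180.0, -0.0, -17.0]
ft_force: [-0.9, -0.4, 0.6]
finger_gap: 0.1
grip_force: 0.3
```

>>> apply_moves:
  rows:
    - [5, 0, -2, 0, 0, 0]
    - [5, 0, -2, 0, 0, 0]
    - [5, 0, -2, 0, 0, 0]
    - [5, 0, -2, 0, 0, 0]
    - [5, 0, 0, 0, 0, 0]

```text
time: 11.08
tool_pos: [572.6, 183.8, 149.7]
tcp_rot: [-180.0, -0.0, -17.0]
ft_force: [-0.3, -0.7, 0.5]
finger_gap: -0.5
grip_force: 0.2
```

```bash
python3 look.py pics/side5.png
```

```text
press_yellow [(array([438.6, 227.8,  39.3]), 0.88)]
edge_yellow [(array([586.7, 183. , 171.8]), 0.96)]
case_yellow []
hinge_yellow [(array([585.8, 184.9,  49.6]), 0.91)]
11.325 [572.02298789 183.80030529 149.19468091] [ 1.79995408e+02  8.91743389e-03 -1.70291650e+01] [ 0.59406264 -0.35839918  0.3527578 ]
```

View pics/side5.png

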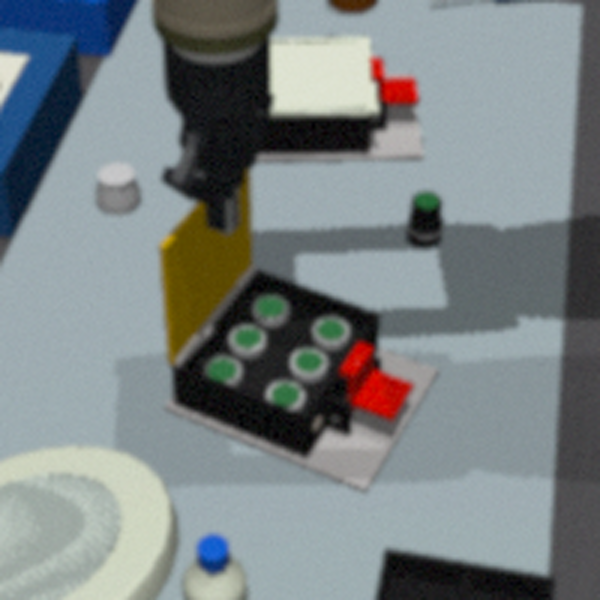

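Lid is now about upright with the fingertip at (222,222) against it; the case hasn't moved. Pushing on.

>>> apply_moves:
  rows:
    - [5, 0, 0, 0, 0, 0]
    - [5, 0, 0, 0, 0, 0]
    - [5, 0, 0, 0, 0, 0]
    - [5, 0, 0, 0, 0, 0]
    - [4, 0, 0, 0, 0, 0]

```text
time: 11.95
tool_pos: [595.4, 176.6, 149.3]
tcp_rot: [-180.0, -0.0, -17.0]
ft_force: [-0.0, 0.8, 0.3]
finger_gap: -0.2
grip_force: 0.2
```

>>> apply_moves:
  rows:
    - [2, 0, 0, 0, 0, 0]
    - [2, 0, 0, 0, 0, 0]
    - [1, 0, 0, 0, 0, 0]
    - [1, 0, 0, 0, 0, 0]
    - [0, 0, 0, 0, 0, 0]

```text
time: 12.58
tool_pos: [600.8, 175.0, 149.3]
tcp_rot: [-180.0, -0.0, -17.0]
ft_force: [-0.8, 0.6, 0.9]
finger_gap: -0.2
grip_force: 0.0
```

```bash
python3 look.py pics/side6.png
```

```text
press_yellow [(array([439.5, 226.9,  38.3]), 0.85), (array([521.7, 202.1,  -1.4]), 0.47)]
edge_yellow [(array([618.2, 169.8, 164.2]), 0.71)]
case_yellow [(array([521.9, 200.1,  -1. ]), 0.95)]
hinge_yellow [(array([586.4, 182.2,  51.4]), 0.79)]
12.825 [600.79202754 175.03135877 149.36375756] [-1.79997321e+02 -6.09021583e-03 -1.70260713e+01] [-0.21209807 -0.56512953  0.14454295]
```

>>> apply_moves:
  rows:
    - [1, 0, 0, 0, 0, 0]
    - [1, 0, 0, 0, 0, 0]
    - [1, 0, 0, 0, 0, 0]
    - [1, 0, 0, 0, 0, 0]
    - [0, 0, 0, 0, 0, 0]

```text
time: 13.45
tool_pos: [604.7, 173.8, 149.3]
tcp_rot: [-180.0, -0.0, -17.0]
ft_force: [0.4, 0.2, 0.1]
finger_gap: -0.2
grip_force: 0.0
```

>>> apply_moves:
  rows:
    - [1, 0, 0, 0, 0, 0]
    - [1, 0, 0, 0, 0, 0]
    - [1, 0, 0, 0, 0, 0]
    - [0, 0, 0, 0, 0, 0]
    - [0, 0, 0, 0, 0, 0]

```text
time: 14.08
tool_pos: [607.5, 173.0, 149.3]
tcp_rot: [-180.0, -0.0, -17.0]
ft_force: [-0.2, 0.3, 0.7]
finger_gap: 0.1
grip_force: 0.0
```

>>> apply_moves:
  rows:
    - [1, 0, 0, 0, 0, 0]
    - [1, 0, 0, 0, 0, 0]
    - [1, 0, 0, 0, 0, 0]
    - [0, 0, 0, 0, 0, 0]
    - [0, 0, 0, 0, 0, 0]

```text
time: 14.7
tool_pos: [609.0, 172.5, 149.0]
tcp_rot: [180.0, 0.2, -17.0]
ft_force: [-7.6, 1.0, 3.0]
finger_gap: 0.1
grip_force: 3.9
```

```bash
python3 look.py pics/side7.png
```

```text
press_yellow [(array([521.8, 434.7,   0. ]), 0.7), (array([437.9, 227.9,  37.6]), 0.61)]
edge_yellow [(array([626.7, 167.8, 164.2]), 0.83)]
case_yellow [(array([522.7, 199.8,   1.3]), 0.7)]
hinge_yellow [(array([585.3, 180.9,  52.1]), 0.85)]
14.95 [609.00490511 172.56837699 148.94670669] [ 1.79967054e+02  1.67295864e-01 -1.69987566e+01] [-6.54006767  1.92779451  1.92249245]
```

View pics/side7.png

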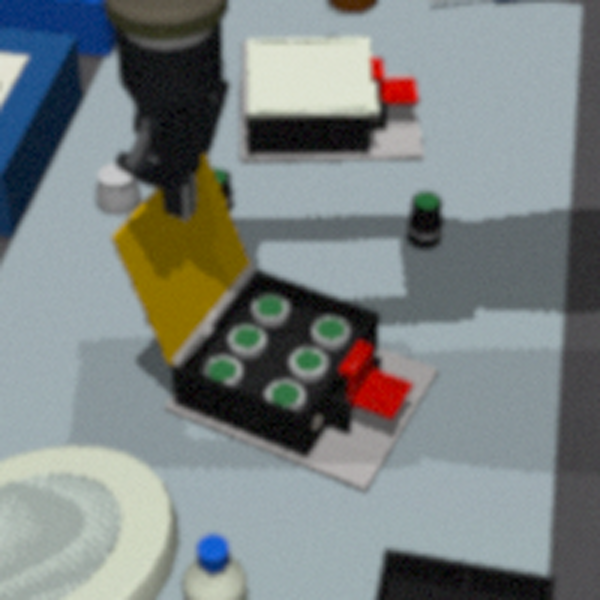

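The force jumped to about 7 N and the edge is 43 mm behind the hinge, which is 110°: the lid is on its stop. The case is unmoved. Now I'll back away.

>>> apply_moves:
  rows:
    - [-3, 0, 0, 0, 0, 0]
    - [-6, 0, 0, 0, 0, 0]
    - [-12, 0, 0, 0, 0, 0]
    - [-20, 0, 0, 0, 0, 0]
    - [-25, 0, -20, 0, 0, 0]

```text
time: 15.58
tool_pos: [545.0, 191.2, 167.4]
tcp_rot: [179.9, 0.2, -17.0]
ft_force: [-0.3, -0.4, 0.8]
finger_gap: 0.2
grip_force: 0.0
```

>>> apply_moves:
  rows:
    - [-25, 0, -25, 0, 0, 0]
    - [-20, 0, -25, 0, 0, 0]
    - [-20, 0, -20, 0, 0, 0]
    - [0, 0, 0, 0, 0, 0]
    - [0, 0, 0, 0, 0, 0]

```text
time: 16.2
tool_pos: [485.0, 210.3, 238.5]
tcp_rot: [180.0, 0.0, -17.0]
ft_force: [-0.4, 0.1, -0.1]
finger_gap: 0.1
grip_force: 0.0
```

```bash
python3 look.py pics/side8.png
```

```text
press_yellow [(array([436.4, 227.7,  36. ]), 0.57)]
edge_yellow [(array([626.8, 167.8, 161.1]), 0.89), (array([717.2,   3.7,   2. ]), 0.2)]
case_yellow [(array([522.4, 198.5,  -1. ]), 0.84), (array([628.7, 168.9, 163.9]), 0.28)]
hinge_yellow [(array([584.6, 184.7,  53.4]), 0.63), (array([ 566. , -156.7,   -3.5]), 0.35)]
16.45 [485.00943343 210.07468034 238.18431705] [ 1.79939120e+02  8.27024787e-02 -1.70607600e+01] [ 0.34654896 -0.24353685  0.23070033]
```

View pics/side8.png

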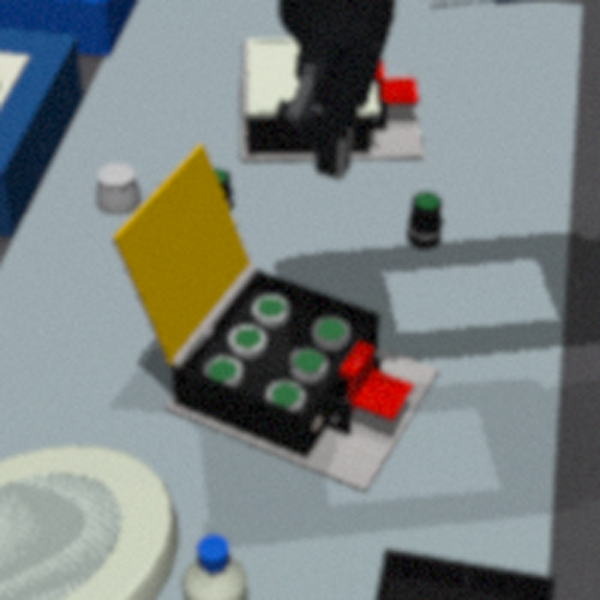

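The lid stays back (edge from (118,238) to (202,150)), the tab is up, the case hasn't moved, and the gripper is clear.

```bash
python3 -c "
from bench import job
print(job.hand_in())"
```

```text
the job is handed in; nothing more can be done
None
```

The yellow-lidded case is open, with its lid resting at its stop (about 110°), its tab back up and the case where it began; the white case stayed shut, the robot touches nothing, and the job is handed in (no verdict was returned).

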